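Prop the sprung catch back and plug in the detector module

TASK

Press the wedge fully down into the pocket behind the fence so that it props the sprung catch back, and let go of it. Then push the wide module flat along the deck, squared up to the fence, so that its nose plugs fully home into the socket, and leave it there with the wedge still holding the catch back. Do not tip the module up, and leave the tube rack, bottle and microplate where they are.

Things in the scene. Friction and masses are not known exactly. Their poses are not given: they have to be found in the camera images.
- dock: Fixed dock, turned up to 0.2 rad; origin under it on the bench. Its axes: +y into the socket (plugging direction), +x across the lane to the fence, away from the robot, z up. Aluminium deck, top 10 mm above the bench, runs 250 mm before the socket panel (-y); open edge 155 mm to -x of the fence face. A white box 72 mm high (above deck) stands behind the panel. All dock points share its axes.
- socket (a point): Centre of the socket's mouth, on the face of a grey upright panel 120 mm wide, 64 mm high on the dock. A rectangular hole 47 mm wide (x), 29 mm high, 25 mm deep, with 4 mm lead-in (rough: it jams if 2 mm or more off). 21 mm above the deck, 46.5 mm to -x of the fence face: a module flat against the fence lines up within 0.5 mm; its nose has 1.5 mm play a side.
- fence (a point): Point on the face of the dock's fence, at its foot on the deck, 100 mm before the panel. The fence is a straight steel wall along the dock's y from 250 mm before the panel up to it, 10 mm thick, 28 mm high. Its face looks to -x, towards the lane.
- pocket (a point): On the dock, centre of the seated wedge's grip axis, level with the pocket rim (62 mm above the deck); 57.5 mm behind the fence face (+x), 86 mm before the panel. Upright slot open at the top: fixed wall 12.5 mm to -x of here (10 mm thick), fixed 6 mm cheeks 15 mm to either side in y, the catch's tab at +x. At rest it is 13 mm wide in x: tab face 0.5 mm to +x of here.
- catch (a joint): Dark steel slide on the dock, metres drawn back along +x. At 0 (rest) its 16 mm wide nose stands 10 mm out of the fence, 78 to 94 mm before the panel, blocking the lane; 0.010 is level with the fence; limit 0.022. The seated wedge holds it at about 0.012. Spring 1.5 to 4 N. Its tab (26 mm wide, top flared outward) bounds the pocket; the wedge going down drives it back.
- wedge_grip (a point): Centre of the square grip (24 x 24 mm, 30 mm high) of a loose grey plastic wedge, 70 g. Flange under the grip 37 (x) x 38 (y) mm, 4 mm thick, then a 46 mm long blade, 24 mm wide in y; lowest point 65 mm below here. Blade's -x face flat and vertical, 12.5 mm from the grip axis; +x face slopes: 8 mm thick at the bottom, 25 mm from 36 mm up.
- stand: Fixed black stand, 60 x 60 mm, 52 mm high, origin under its centre, right or left of the dock. The wedge starts upright in its square hole, flange on its top; lift 50 mm to clear. The wedge goes into the pocket flat face to the fence, its axes along the dock's; it needs about 10 N (up to 20) until the flange is on the rim (grip centre 19 mm above the rim), and stays by friction.
- module_mid (a point): Centre, half-way up, of a loose smooth white module 92 (x) x 76 (y) x 42 mm high, too wide to grip, 0.35 kg, slides on the deck with 1.5 to 4 N. Nose on its +y face: plain block 44 wide, 26 high, 24 mm long, centred. Starts before the catch, a little off the fence and turned up to 0.16 rad. Home: shoulder on the panel, this point 38 mm before the socket, in line with it.
- rack: Bystander: white tube rack 60 x 60 mm, 58 mm high, origin under its centre, on the other side of the dock from the stand.
- bottle: Bystander: amber bottle, 60 mm diameter, 130 mm high, origin under its centre.
- microplate: Bystander: white microplate 86 x 127 mm, 14 mm high, origin under its centre.
Mind the look-alikes: they are no part of the job. Leave any green or turquoise look-alike of the part that bears module_mid alone.

How it is judged:
By the outcome, as a careful person would: the job done as asked, in the order asked, and still so for the second after the job is handed in, with the robot touching nothing.
It also fails if it takes over 64 s, if anything falls off the work surface, if the arm or the gripper's body presses on something with over 40 N, if the wrist force passes 120 N, or if a joint passes its speed limit or range.

ROBOT

A 6-joint arm with a two-finger parallel gripper is mounted at the origin on the work surface. World frame = base frame: x ahead of the robot, y to its left, z up, the work surface at z = 0. Lengths are in m, angles in rad, forces in N, time in s.
With the tool pointing down it reaches from about 0.225 to 0.875 m from the base axis. Payload 3.4 kg.
Tool frame: the origin (TCP) lies midway between the tips of the shut fingers; the grasp point (between the pads) lies 19 mm behind it; z points along the fingers, y is the line along which they close (so a half turn about z gives the same grasp; the last joint's range is limited). The gripper opens to 85 mm and grips with 20 to 120 N. Pads are 22 mm wide; open, the fingers measure 114 mm over their backs; the gripper's body (76 mm by 85 mm) begins 54 mm behind the grasp point. The pads swing forward as they close: fully open they stand 13 mm farther back than shut.
Start: joints at [1.027, 0.276, 1.505, -0, 1.361, -0.121], TCP at [0.236, 0.524, 0.231] pointing down, gripper open.
Joint ranges: [-2.89, 2.89], [-0.75, 2.08], [0.22, 2.7], [-1.18, 4.32], [0.11, 2.71], [-2.7, 2.7]. Speed limits (rad/s): [2.57, 2.57, 3.14, 3.14, 3.14, 3.14].

INTERFACE

Orientations are given as a unit quaternion [w, x, y, z].
In Python, from rig import * gives the robot as it stands.
- The arm moves only by the tool apply_moves, never from a script. Its argument "steps" is one flat list of numbers, 4 for each row, row after row: the shift along the world's x, y, z in cm, then the turn about the world's z in degrees. A call has 1 to 8 rows; each row is the pose to reach, as a shift and turn from the pose commanded when the call began; what a row does not reach only later rows make up. A row lasts 1/12 s, in which the tool goes at most 41.7 mm and 7.16 degrees, less where a joint would pass 70% of its speed; a pose out of reach is approached as far as the arm can. A call with a gripper value outside its range is refused whole. "jaw" is the closure in counts, from 0 (fully open) to 255 (shut), set as the call begins (left out, the last holds). The fingers move at their own pace and stop on an object; "newtons" is the grip in N (left out, the last holds). Time passes only in rows, so rows that repeat a pose let the fingers close. It gives the time, the measured TCP pose, the force, the opening and the grip force at its end, in the units of the state.
- get_state(): the state, without advancing time (a new reading comes with each control period).
- get_image(name): name is "side" or "top" or "wrist"; returns the picture (480x640x3 uint8, red, green, blue); there is no depth.
- calibration(name): a dict with "fx", "fy", "cx", "cy" (pixels), "xyz" and "rotation" of the camera in the world. Camera axes: x right, y up, looking along -z (the intrinsics and any distortion apply to the point x, -y, -z); pixel columns grow to the right and rows downward; lengths in m; the calibration is good to about 2 mm. The wrist camera is an equidistant fisheye: a pixel r from the principal point sees the ray r / f radians off the axis. A picture is of the moment at which its call begins: read the wrist's pose just before it. calibration takes no time and is no camera call; for the wrist camera it gives the pose at the moment of the call.
- sign_off(): hands the job in; it is judged then, once.
The state is a dict: "clock": time; "qpos": joint angles; "qd": joint speeds; "effort": joint torques, N m; "position": TCP position; "ee_rot": TCP orientation; "contact_force": force on the tool from outside, world axes, zero at the start; "moment": the same for the moment, N m; "width": finger opening in m; "gripper_force": force on a finger pad.
Only numpy, scipy, OpenCV 4.12 (cv2) and the standard library are available. Lean on these libraries where they do the work, as an engineer would, in place of code of your own. Each camera call takes 0.05 s, during which the arm holds its last target. There are 200 camera calls.

## Working session

There is one attempt and no reset: what is moved stays moved. The work goes in short steps, Python scripts to look and compute and a tool call to move; the robot and the scene stay as the last step left them, time stands still between calls to the robot, and variables do not carry over. Pictures are saved under pics/ and viewed, at most 10 in all, crops included, and the job is handed in when it is done.

Besides the shell and the picture viewer there is one more tool, called after "Call:" by a JSON object that holds its "op" and its "data", one argument or row to a line. apply_moves: Moves the arm, as the interface text tells. Its arguments: {"type":"object","properties":{"steps":{"type":"array","items":{"type":"number"}},"jaw":{"type":"number"},"newtons":{"type":"number"}},"required":["steps"]}

```bash
mkdir -p pics; ls
python3 - <<'E'
from rig import *
import cv2
for n in("top","side"):
    cv2.imwrite(f"pics/{n}0.png",cv2.cvtColor(get_image(n),cv2.COLOR_RGB2BGR)); print(n,calibration(n))
print(get_state())
E
```

```text
pics
top {'fx': 510.6162248629233, 'fy': 510.6162248629233, 'cx': 319.1502844688565, 'cy': 237.6286222982187, 'xyz': array([0.4110098 , 0.01849292, 1.09836191]), 'rotation': array([-0.70375862, -0.05471003,  0.06739613,  0.70511586])}
side {'fx': 583.1160155973272, 'fy': 583.1160155973272, 'cx': 323.43014938485715, 'cy': 238.02273000946386, 'xyz': array([ 0.36527172, -0.89501577,  0.93250131]), 'rotation': array([ 0.90846671,  0.40121721, -0.04020827, -0.10998312])}
{'clock': 0.1, 'qpos': array([ 1.02697939e+00,  2.76540809e-01,  1.50601371e+00, -1.83902111e-05,
        1.36069830e+00, -1.20972625e-01]), 'qd': array([-0.00035559, -0.00252235, -0.00328787, -0.00070952, -0.00089366,
       -0.00030923]), 'effort': array([ 4.18701370e-05, -4.17700052e+01, -2.46403813e+01, -6.48953915e-05,
        5.80147011e-03,  2.03774960e-05]), 'position': array([0.23570458, 0.52395073, 0.23051819]), 'ee_rot': array([-2.62364315e-04,  2.09848648e-01,  9.77733530e-01, -7.87584189e-04]), 'contact_force': array([-0.3322346 ,  0.63486739, -0.22867043]), 'moment': array([-0.01312507, -0.03834919, -0.03308584]), 'gripper_force': 0.0, 'width': 0.08580172983738044}
```

View pics/top0.png

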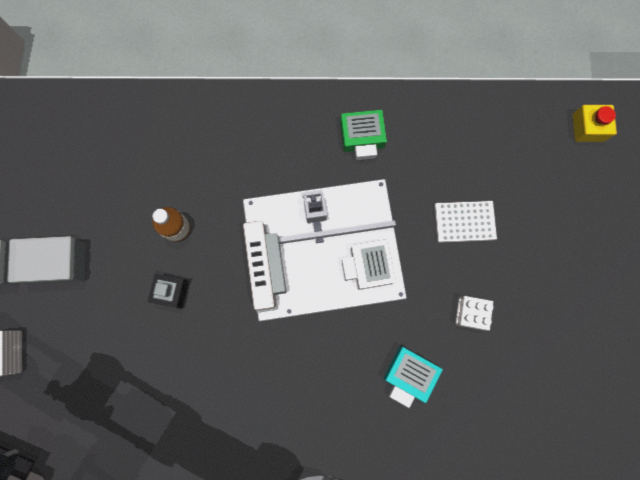

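View pics/side0.png

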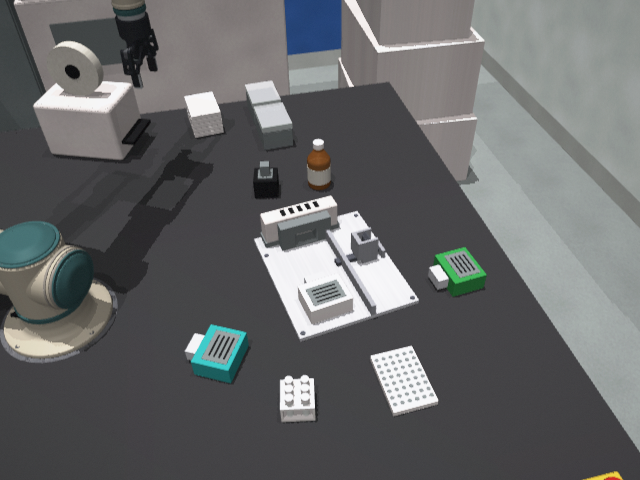

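The pictures show the dock at top pixel (325,250) with its socket side to the left (+y). The white module is at (375,263) on the deck, and the wedge is in the black stand at (167,291). The rack is at (475,313), the bottle at (170,224) and the microplate at (466,221). There are three module-like things: white (375,263), green (364,128) and turquoise (414,375). Only the white one lies on the deck before the catch, so it is the one meant. I'll confirm that in an enlarged crop.

Run:
```python
import cv2,numpy as np
a=cv2.imread("pics/top0.png")
c=cv2.resize(a[172:326,236:412],None,fx=3.8,fy=3.8,interpolation=cv2.INTER_CUBIC)
cv2.imwrite("pics/dock.png",c)
s=cv2.resize(a[262:322,137:197],None,fx=6,fy=6,interpolation=cv2.INTER_CUBIC)
b=cv2.imread("pics/side0.png")
t=cv2.resize(b[150:210,240:300],None,fx=6,fy=6,interpolation=cv2.INTER_CUBIC)
cv2.imwrite("pics/stand.png",np.hstack([s,t]))
```

```text
(no output)
```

View pics/dock.png

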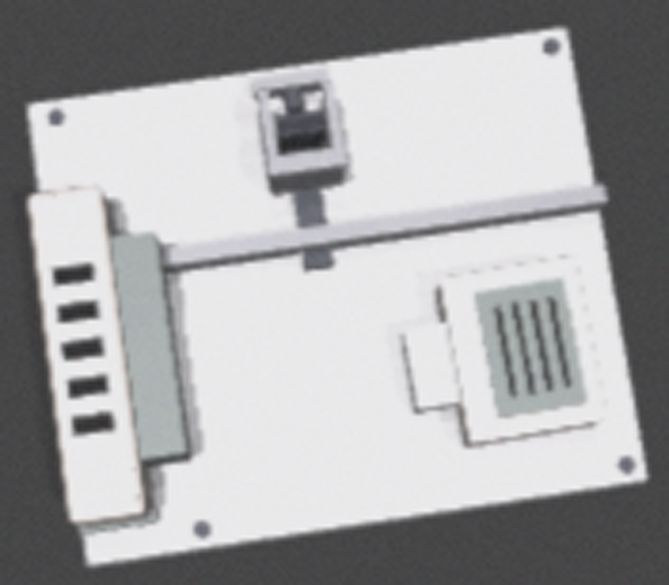

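View pics/stand.png

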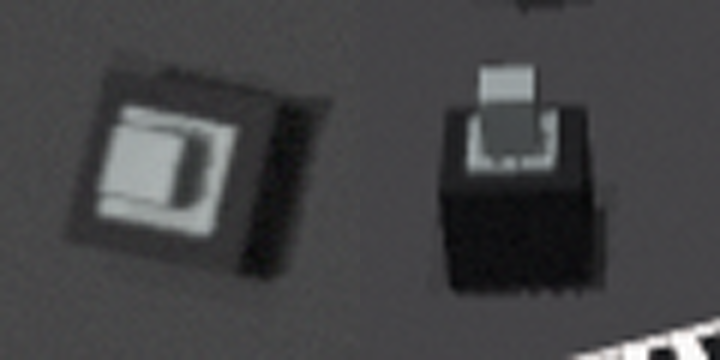

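The crops confirm the target: the white module (crop (530,350)) lies on the deck with its nose towards the panel, right of the catch nose (317,262). The pocket is at (300,135). The grip top is at about (142,163) in the stand crop and (507,85) in the side crop.

```bash
cat > h.py <<'E'
import numpy as np, cv2
from scipy.spatial.transform import Rotation as R
def cal(c): # quaternion wxyz
    q=c["rotation"]; return R.from_quat([q[1],q[2],q[3],q[0]]).as_matrix(), np.array(c["xyz"])
def ray(c,uv,fish=False):
    x=(uv[0]-c["cx"])/c["fx"]; y=(uv[1]-c["cy"])/c["fy"]
    if fish:
        r=np.hypot(x,y); k=np.sin(r)/max(r,1e-9); d=np.array([x*k,-y*k,-np.cos(r)])
    else: d=np.array([x,-y,-1.])
    M,p=cal(c); return p,M@d
def at(c,uv,z,fish=False):
    p,d=ray(c,uv,fish); return p+d*(z-p[2])/d[2]
def proj(c,P,fish=False):
    M,p=cal(c); v=(np.asarray(P)-p)@M; x,y,z=v[...,0],-v[...,1],-v[...,2]
    if fish:
        r=np.hypot(x,y); t=np.arctan2(r,z)/np.maximum(r,1e-9)
    else: t=1/z
    return np.stack([c["cx"]+c["fx"]*x*t,c["cy"]+c["fy"]*y*t],-1)
E
python3 - <<'E'
from rig import *
from h import *
from scipy.optimize import least_squares
np.set_printoptions(precision=4,suppress=True)
c=calibration("top"); s=calibration("side"); w=calibration("wrist"); print(w)
im=cv2.cvtColor(cv2.imread("pics/top0.png"),cv2.COLOR_BGR2GRAY)
f=lambda u,v:np.array([235.5+(u+.5)/3.8,171.5+(v+.5)/3.8])
cr={k:at(c,f(*p),.010)[:2] for k,p in dict(TL=(28,102),TR=(567,27),BR=(647,480),BL=(88,566)).items()}
print(cr)
for a,b in(("BR","BL"),("TR","TL"),("BR","TR"),("BL","TL")):
    d=cr[b]-cr[a]; print(a,b,np.linalg.norm(d),np.degrees(np.arctan2(d[1],d[0])))
print("module label",at(c,f(530,348),.052), [at(c,f(*p),.052)[:2] for p in((440,270),(578,257),(603,420),(467,445))])
g=at(c,(136.5+142.5/6,261.5+163.5/6),.086); print("grip",g, at(s,(264.4,163.7),.086))
print("stand corners",[at(c,(136.5+u/6,261.5+v/6),.052)[:2] for u,v in((107,70),(275,95),(238,275),(67,240))])
print("flange corners",[at(c,(136.5+u/6,261.5+v/6),.056)[:2] for u,v in((123,105),(240,125),(213,238),(97,217))])
print("bottle etc", at(c,(161,216),.13), at(c,(475,313),.058))
E
```

```text
{'fx': 371.64829954431775, 'fy': 371.64829954431775, 'cx': 327.41363418131664, 'cy': 239.70017423283753, 'xyz': array([0.1585, 0.5581, 0.3729]), 'rotation': array([ 0.8281, -0.1379, -0.088 ,  0.5361])}
{'TL': array([0.6881, 0.1649]), 'TR': array([ 0.7334, -0.1474]), 'BR': array([ 0.4708, -0.1855]), 'BL': array([0.4243, 0.126 ])}
BR BL 0.3149016573117115 98.49139489763236
TR TL 0.31548352954235687 98.2527584742226
BR TR 0.2653402374162004 8.265926597115087
BL TL 0.26665257078792676 8.39147600080809
module label [ 0.54   -0.1161  0.052 ] [array([ 0.5831, -0.0677]), array([ 0.5902, -0.1436]), array([ 0.5008, -0.1548]), array([ 0.4875, -0.0809])]
grip [0.4858 0.313  0.086 ] [0.4883 0.3135 0.086 ]
stand corners [array([0.5201, 0.3365]), array([0.5115, 0.2792]), array([0.4508, 0.289 ]), array([0.4626, 0.3469])]
flange corners [array([0.5078, 0.3293]), array([0.501 , 0.2895]), array([0.463 , 0.2969]), array([0.4701, 0.3361])]
bottle etc [0.6226 0.3057 0.13  ] [ 0.4375 -0.3161  0.058 ]
```

Call:
{"op": "apply_moves", "data": {
  "steps": [3.1,-2.6,-0.5,2,6.2,-5.2,-1,4,9.4,-7.9,-1.5,6,12.5,-10.5,-2,8,15.6,-13.2,-2.5,10,18.7,-15.8,-3,12,21.9,-18.5,-3.5,14,25,-21.1,-4,15]
}}

```text
clock: 0.77
position: [0.487, 0.3117, 0.1908]
ee_rot: [-0.0, 0.08, 0.997, -0.0]
contact_force: [0.7, 1.4, -0.2]
width: 0.085
gripper_force: 0.0
```

Call:
{"op": "apply_moves", "data": {
  "steps": [0,0,0,0,0,0,0,0,0,0,0,0]
}}

```text
clock: 1.02
position: [0.4855, 0.3132, 0.1908]
ee_rot: [-0.001, 0.081, 0.997, -0.0]
contact_force: [-0.9, 0.6, -0.3]
width: 0.0849
gripper_force: 0.0
```

Run:
```python
from rig import *
from h import *
import json
c=calibration("wrist"); im=get_image("wrist"); s=get_state()
cv2.imwrite("pics/w1.png",cv2.cvtColor(im,cv2.COLOR_RGB2BGR))
json.dump({k:np.array(v).tolist() for k,v in c.items()},open("pics/w1.json","w"))
print(c,s["position"],s["ee_rot"],s["contact_force"],s["clock"])
```

```text
{'fx': 371.64829954431775, 'fy': 371.64829954431775, 'cx': 327.41363418131664, 'cy': 239.70017423283753, 'xyz': array([0.40224471, 0.32646999, 0.33334024]), 'rotation': array([ 0.75164129, -0.1241846 , -0.10514007,  0.6391863 ])} [0.48507491 0.31381119 0.19111737] [-6.05297617e-04  8.03147849e-02  9.96769362e-01  8.89245527e-05] [-0.50202577 -0.12539768 -0.52398213] 1.0667
```

View pics/w1.png

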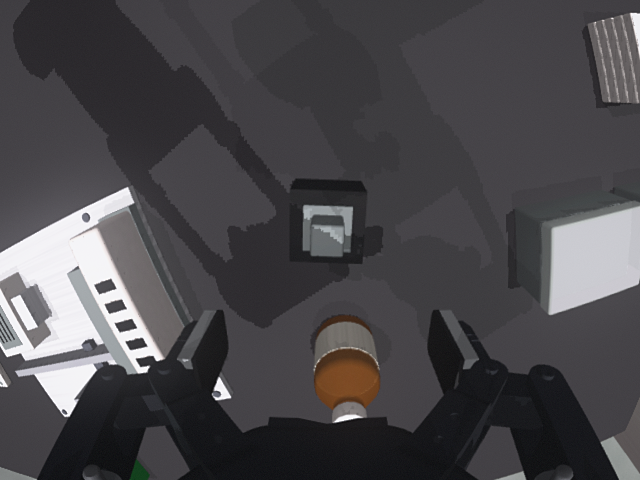

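The wrist view shows the stand at (328,222), with the flange at (303–352, 207–250) and the grip top centred near (328,241). The wedge looks aligned with the fingers.

Run:
```python
from h import *
import json
c=json.load(open("pics/w1.json"))
for n,p,z in(("grip",(328,241),.086),("flTL",(303,206),.056),("flTR",(352,206),.056),("st",(290,180),.052),("st",(366,182),.052),("st",(362,263),.052),("st",(290,261),.052),("bl",(232,399),.01),("corner",(131,187),.01)): print(n,at(c,p,z,True))
M,p=cal(c); print(M)
a=cv2.imread("pics/w1.png"); cv2.imwrite("pics/w1c.png",cv2.resize(a[170:280,270:380],None,fx=5,fy=5,interpolation=cv2.INTER_CUBIC))
```

```text
grip [0.4860051  0.31306893 0.086     ]
flTL [0.46505302 0.29705529 0.056     ]
flTR [0.47109321 0.33417896 0.056     ]
st [0.44404267 0.29039399 0.052     ]
st [0.45494468 0.34770373 0.052     ]
st [0.52082891 0.33569441 0.052     ]
st [0.50962027 0.27773547 0.052     ]
bl [0.69023999 0.16397184 0.01      ]
corner [0.42643807 0.12901422 0.01      ]
[[ 1.60772883e-01 -9.34764069e-01 -3.16809429e-01]
 [ 9.86991181e-01  1.52038125e-01  5.22763517e-02]
 [-6.98943775e-04 -3.21092733e-01  9.47047501e-01]]
```

View pics/w1c.png

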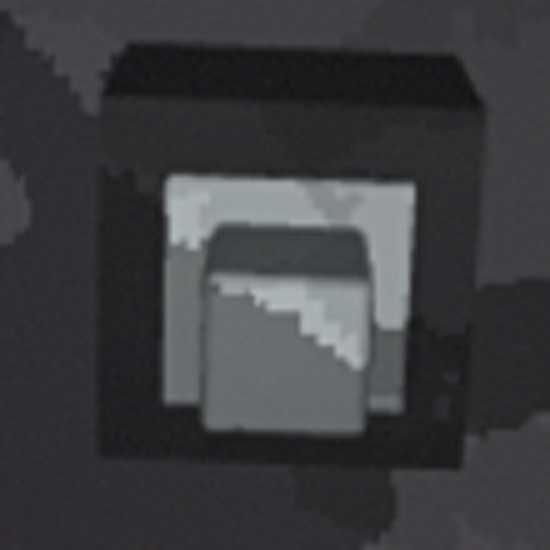

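The crop shows the grip top at (203–369, 273–433), centred on about (285,353), which puts it at world (0.486, 0.313). The wedge is turned about -2° from the fingers. Next I descend and grip.

Call:
{"op": "apply_moves", "data": {
  "steps": [0,0,-3,-2,0,0,-6,-2,0,0,-9,-2,0,0,-11,-2,0,0,-12.5,-2,0,0,-13.1,-2,0,0,-13.1,-2]
}}

```text
clock: 1.65
position: [0.484, 0.3141, 0.0592]
ee_rot: [-0.001, 0.097, 0.995, -0.001]
contact_force: [0.8, 1.5, -0.0]
width: 0.0854
gripper_force: 0.0
```

Call:
{"op": "apply_moves", "data": {
  "steps": [0,0,0,0,0,0,0,0,0,0,0,0,0,0,0,0,0,0,0,0,0,0,0,0],
  "jaw": 255,
  "newtons": 60
}}

```text
clock: 2.15
position: [0.4867, 0.3137, 0.0613]
ee_rot: [0.001, 0.098, 0.995, 0.001]
contact_force: [-0.4, 0.4, 5.5]
width: 0.0231
gripper_force: 59.5
```

Call:
{"op": "apply_moves", "data": {
  "steps": [0,0,1,0,0,0,3,0,0,0,6,0,0,0,9,0,0,0,12,0,0,0,14,0,0,0,14,0]
}}

```text
clock: 2.73
position: [0.4885, 0.3146, 0.206]
ee_rot: [0.004, 0.098, 0.995, 0.003]
contact_force: [1.1, 0.3, 0.5]
width: 0.0233
gripper_force: 59.0
```

Run:
```python
from rig import *
from h import *
s=get_state(); c=calibration("side"); im=cv2.cvtColor(get_image("side"),cv2.COLOR_RGB2BGR)
w=cv2.cvtColor(get_image("wrist"),cv2.COLOR_RGB2BGR)
u,v=proj(c,s["position"]).astype(int); print(u,v,s["position"],s["clock"])
u=max(u,60);v=max(v,50)
a=cv2.resize(im[v-50:v+50,u-45:u+45],(540,600),interpolation=cv2.INTER_CUBIC)
b=cv2.resize(w[170:370,270:390],(260,433),interpolation=cv2.INTER_CUBIC)
o=np.zeros((600,800,3),np.uint8);o[:,:540]=a;o[:433,540:]=b
cv2.imwrite("pics/lift.png",o)
```

```text
260 121 [0.48854229 0.31461383 0.20604404] 2.7333
```

View pics/lift.png

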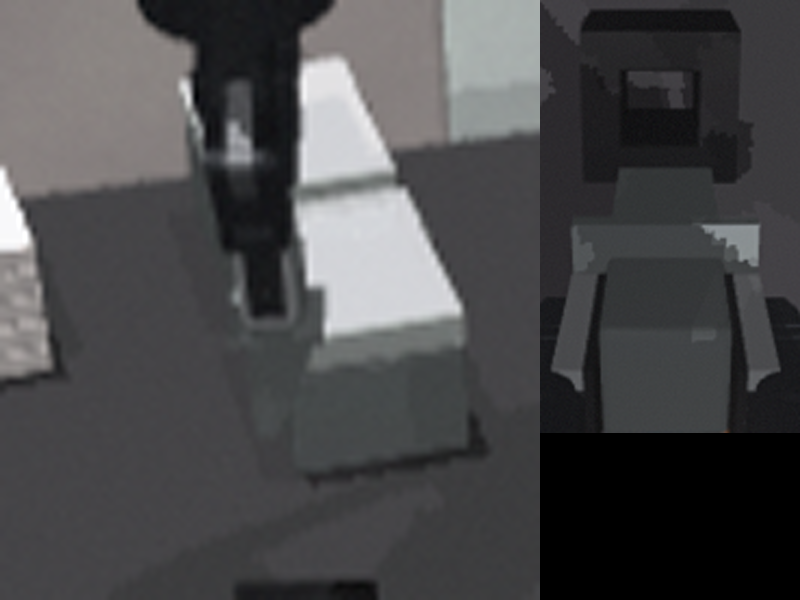

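The side half shows the blade at (240–305, 320–450), against a similar grey background. The wrist half shows the blade bottom edge at about y=168 in the crop, which is wrist row 247.5. I'll compare that row with what each wedge orientation would give.

Run:
```python
from rig import *
from h import *
s=get_state(); w=calibration("wrist"); sd=calibration("side")
q=s["ee_rot"]; T=R.from_quat([q[1],q[2],q[3],q[0]]).as_matrix()
# wedge yaw 79 deg closing; grip centre approx 10 mm behind TCP
a=np.radians(79-90); ex=np.array([np.cos(a),np.sin(a),0]); ey=np.array([-ex[1],ex[0],0])
g=s["position"]+np.array([-.0005,-.0005,.0105])
for k in range(4):
    b=k*np.pi/2; X=np.cos(b)*ex+np.sin(b)*ey; Y=-np.sin(b)*ex+np.cos(b)*ey
    P=[g+X*x+Y*y+np.array([0,0,z]) for x,y,z in[(-.0125,-.012,-.065),(-.0125,.012,-.065),(-.0045,-.012,-.065),(-.0045,.012,-.065),(.0125,-.012,-.029),(.0125,.012,-.029),(-.0125,-.012,-.019)]]
    print(k,"wrist crop",((proj(w,np.array(P),True)-[270,170])*2.167).round().tolist())
    print("  side crop",((proj(sd,np.array(P))-[215,71])*6).round().tolist())
```

```text
0 wrist crop [[78.0, 167.0], [170.0, 167.0], [78.0, 196.0], [169.0, 195.0], [72.0, 322.0], [176.0, 321.0], [66.0, 243.0]]
  side crop [[245.0, 453.0], [248.0, 420.0], [265.0, 452.0], [267.0, 419.0], [300.0, 374.0], [302.0, 341.0], [234.0, 354.0]]
1 wrist crop [[78.0, 252.0], [76.0, 169.0], [107.0, 252.0], [106.0, 169.0], [178.0, 320.0], [181.0, 225.0], [67.0, 343.0]]
  side crop [[306.0, 451.0], [246.0, 453.0], [307.0, 440.0], [247.0, 442.0], [300.0, 341.0], [241.0, 343.0], [296.0, 353.0]]
2 wrist crop [[168.0, 253.0], [80.0, 254.0], [169.0, 227.0], [79.0, 227.0], [179.0, 223.0], [69.0, 224.0], [178.0, 345.0]]
  side crop [[309.0, 418.0], [307.0, 450.0], [289.0, 418.0], [287.0, 451.0], [239.0, 344.0], [237.0, 376.0], [300.0, 320.0]]
3 wrist crop [[172.0, 169.0], [170.0, 252.0], [141.0, 169.0], [141.0, 252.0], [67.0, 226.0], [70.0, 320.0], [184.0, 245.0]]
  side crop [[249.0, 419.0], [308.0, 417.0], [248.0, 430.0], [307.0, 428.0], [238.0, 377.0], [299.0, 374.0], [238.0, 321.0]]
```

The observed bottom edge (73–175 wide at row 168) matches k=0, so the flat face already points to -x, towards the fence side. The turn needed is about +19°. Next I carry the wedge to the pocket.

Call:
{"op": "apply_moves", "data": {
  "steps": [1.7,-3,0,3,3.7,-6.5,0,6,5.7,-10.2,0,9,7.8,-14,0,12,9.8,-17.5,0,15,11.9,-21,0,17,13.8,-24.5,0,19,15.5,-27.5,0,19]
}}

```text
clock: 3.5
position: [0.6406, 0.0356, 0.1977]
ee_rot: [-0.002, -0.068, 0.998, 0.0]
contact_force: [1.0, 0.7, -1.0]
width: 0.0229
gripper_force: 59.1
```

Call:
{"op": "apply_moves", "data": {
  "steps": [1.2,-2.1,-1,0,1.7,-3,-2,0,1.7,-3,-3,0,1.7,-3,-3,0,1.7,-3,-3,0,1.7,-3,-3,0]
}}

```text
clock: 4.0
position: [0.657, 0.0103, 0.1701]
ee_rot: [-0.001, -0.069, 0.998, 0.0]
contact_force: [-0.3, 0.6, -1.6]
width: 0.0231
gripper_force: 59.1
```

Run:
```python
from rig import *
from h import *
import json
s=get_state();c=calibration("wrist"); im=get_image("wrist")
cv2.imwrite("pics/w2.png",cv2.cvtColor(im,cv2.COLOR_RGB2BGR))
json.dump({k:np.array(v).tolist() for k,v in c.items()},open("pics/w2.json","w"))
print(c["xyz"],s["position"],s["ee_rot"],s["contact_force"],s["clock"],s["qpos"])
```

```text
[ 0.57336664 -0.00144283  0.31262749] [0.65699715 0.01027942 0.17013488] [-5.65744952e-04 -6.87394650e-02  9.97634373e-01  4.72981844e-04] [-0.28432808  0.57511903 -1.57106848] 4.0 [-9.05926184e-02  4.34894493e-01  1.41288452e+00  7.84003146e-04
  1.29508101e+00 -1.79919032e+00]
```

View pics/w2.png

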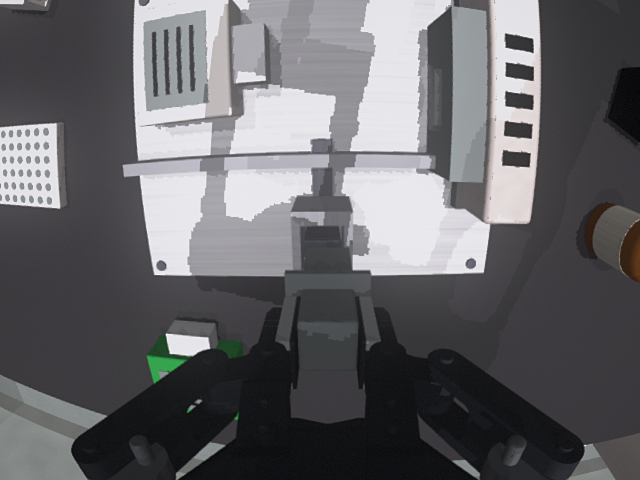

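```bash
cat >> h.py <<'E'
PSI=np.radians(8.35); EX=np.array([np.cos(PSI),np.sin(PSI),0]); EY=np.array([-EX[1],EX[0],0])
O=np.array([.4709,-.1856,.010])+.155*EX+.250*EY   # fence face line at the panel, on the deck
def D(x,y,z): return O+EX*x/1000+EY*y/1000+np.array([0,0,z/1000])
E
python3 - <<'E'
from h import *
import json
from rig import get_state
s=get_state(); print("clock",s["clock"])
c=json.load(open("pics/w2.json"))
pts=dict(pocket=(57.5,-86,62),wallL=(35,-107,62),wallR=(35,-65,62),wallbotL=(35,-107,0),wiL=(45,-101,62),wiR=(45,-71,62),
 fenceR_face_top=(0,-250,28),fenceback=(10,-250,28),fencepanel_top=(0,0,28),cornerTR=(110,-250,0),cornerTL=(110,65,0),noseL=(-10,-94,12),noseR=(-10,-78,12),panelTopBack=(13.5,0,64))
for k,v in pts.items(): print(k,proj(c,D(*v),True).round(1),D(*v).round(4))
g=s["position"]+np.array([0,0,.0105]); 
for x,y,z in((-12.5,-12,-65),(-12.5,12,-65),(-18.5,-19,-19),(-18.5,19,-19),(-18.5,-19,-15),(-12,-12,15),(-12,12,15)):
    print("wedge",(x,y,z),proj(c,g+EX*x/1e3+EY*y/1e3+np.array([0,0,z/1e3]),True).round(1))
a=cv2.imread("pics/w2.png"); cv2.imwrite("pics/w2c.png",cv2.resize(a[140:350,260:400],None,fx=2.8,fy=2.8,interpolation=cv2.INTER_CUBIC))
E
```

```text
clock 4.05
pocket [323.3 243.4] [0.6573 0.0075 0.072 ]
wallL [291.6 211.9] [ 0.6381 -0.0165  0.072 ]
wallR [354.3 211.4] [0.632 0.025 0.072]
wallbotL [298.5 193.3] [ 0.6381 -0.0165  0.01  ]
wiL [300.9 226.1] [ 0.6471 -0.0091  0.072 ]
wiR [345.3 225.8] [0.6428 0.0205 0.072 ]
fenceR_face_top [123.3 164.5] [ 0.6243 -0.1631  0.038 ]
fenceback [124.6 176.4] [ 0.6342 -0.1616  0.038 ]
fencepanel_top [436.6 155.9] [0.588  0.0843 0.038 ]
cornerTR [154.7 274.4] [ 0.7331 -0.1471  0.01  ]
cornerTL [484.1 272.6] [0.6873 0.1645 0.01  ]
noseL [312.7 139.7] [ 0.5917 -0.0102  0.022 ]
noseR [333.4 139.5] [0.5894 0.0056 0.022 ]
panelTopBack [450.5 181.6] [0.6013 0.0862 0.074 ]
wedge (-12.5, -12, -65) [305.7 249.3]
wedge (-12.5, 12, -65) [348.2 249. ]
wedge (-18.5, -19, -19) [284.  272.6]
wedge (-18.5, 19, -19) [369.6 272. ]
wedge (-18.5, -19, -15) [283.  276.3]
wedge (-12, -12, 15) [294.1 325.9]
wedge (-12, 12, 15) [359.5 325.5]
```

View pics/w2c.png

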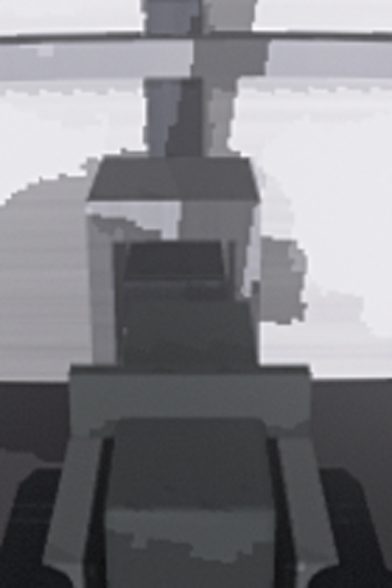

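The crop shows the pocket's wall edge at row 200, spanning (87–260), and the blade bottom at about row 300, spanning (122–250). The blade sits about 4 mm to +y of the pocket and slightly short in x. I'll correct by (+2.5, -3.6) mm and start down.

Call:
{"op": "apply_moves", "data": {
  "steps": [0.25,-0.36,-1,0,0.25,-0.36,-2.5,0,0.25,-0.36,-4,0,0.25,-0.36,-5,0,0.25,-0.36,-5.5,0,0.25,-0.36,-5.5,0],
  "newtons": 100
}}

```text
clock: 4.55
position: [0.6596, 0.0051, 0.1139]
ee_rot: [-0.001, -0.068, 0.998, 0.0]
contact_force: [0.1, -0.5, -0.8]
width: 0.0221
gripper_force: 100.8
```

Call:
{"op": "apply_moves", "data": {
  "steps": [0,0,-0.5,0,-0.03,0,-1,0,-0.05,0,-1.5,0,-0.08,0,-2,0,-0.1,0,-2.4,0,-0.1,0,-2.7,0,-0.1,0,-2.9,0,-0.1,0,-2.9,0]
}}

```text
clock: 5.22
position: [0.6589, 0.0047, 0.0857]
ee_rot: [-0.001, -0.068, 0.998, 0.0]
contact_force: [-2.4, -0.1, 0.7]
width: 0.022
gripper_force: 101.3
```

Call:
{"op": "apply_moves", "data": {
  "steps": [0,0,-0.15,0,0,0,-0.3,0,0,0,-0.45,0,0,0,-0.6,0,0,0,-0.6,0]
}}

```text
clock: 5.63
position: [0.6595, 0.0048, 0.0815]
ee_rot: [0.0, -0.068, 0.998, -0.0]
contact_force: [-5.6, -0.8, 8.9]
width: 0.0225
gripper_force: 102.5
```

Call:
{"op": "apply_moves", "data": {
  "steps": [0,0,-0.15,0,0,0,-0.3,0,0,0,-0.4,0,0,0,-0.4,0]
}}

```text
clock: 5.97
position: [0.6596, 0.0048, 0.0814]
ee_rot: [0.001, -0.068, 0.998, -0.0]
contact_force: [-10.0, -0.2, 26.5]
width: 0.0221
gripper_force: 105.0
```

Call:
{"op": "apply_moves", "data": {
  "steps": [0,0,0.4,0,0,0,0.6,0,0,0,0.6,0]
}}

```text
clock: 6.22
position: [0.659, 0.0048, 0.0819]
ee_rot: [-0.001, -0.068, 0.998, 0.0]
contact_force: [-3.7, -0.9, 0.4]
width: 0.0218
gripper_force: 101.3
```

Call:
{"op": "apply_moves", "data": {
  "steps": [0,0,0,0,0,0,0,0,0,0,0,0,0,0,0,0,0,0,0,0,0,0,0,0],
  "jaw": 0,
  "newtons": 40
}}

```text
clock: 6.72
position: [0.6598, 0.0048, 0.0823]
ee_rot: [0.0, -0.068, 0.998, 0.0]
contact_force: [0.4, -0.1, 0.0]
width: 0.0856
gripper_force: 0.0
```

Call:
{"op": "apply_moves", "data": {
  "steps": [0,0,1,0,0,0,4,0,0,0,8,0,0,0,10,0,0,0,10,0,0,0,10,0]
}}

```text
clock: 7.22
position: [0.6605, 0.0047, 0.1849]
ee_rot: [0.002, -0.068, 0.998, -0.0]
contact_force: [-0.2, 0.9, -0.1]
width: 0.085
gripper_force: 0.0
```

Run:
```python
from rig import *
from h import *
import json
s=get_state();c=calibration("wrist"); im=get_image("wrist")
cv2.imwrite("pics/w3.png",cv2.cvtColor(im,cv2.COLOR_RGB2BGR))
json.dump({k:np.array(v).tolist() for k,v in c.items()},open("pics/w3.json","w"))
print(c["xyz"],s["position"],s["ee_rot"],s["contact_force"],s["clock"])
pts=dict(gripT=[(45.5,-98,96),(45.5,-74,96),(69.5,-74,96)],flange=[(39,-105,66),(39,-67,66)],nose10=[(0,-94,12),(0,-78,12),(-10,-78,12)],mod=[(-76.5,-191,42)])
for k,v in pts.items(): print(k,[proj(c,D(*p),True).round(1).tolist() for p in v])
```

```text
[ 0.57601433 -0.00665254  0.32690645] [0.66049778 0.00473515 0.18488911] [ 2.29965197e-03 -6.78166185e-02  9.97695104e-01 -3.10359058e-04] [-0.23342552  0.91752185 -0.08923445] 7.2167
gripT [[313.3, 230.9], [351.7, 230.6], [351.2, 266.0]]
flange [[304.7, 209.0], [359.2, 208.6]]
nose10 [[321.1, 146.4], [340.8, 146.3], [340.7, 134.1]]
mod [[190.7, 56.7]]
```

View pics/w3.png

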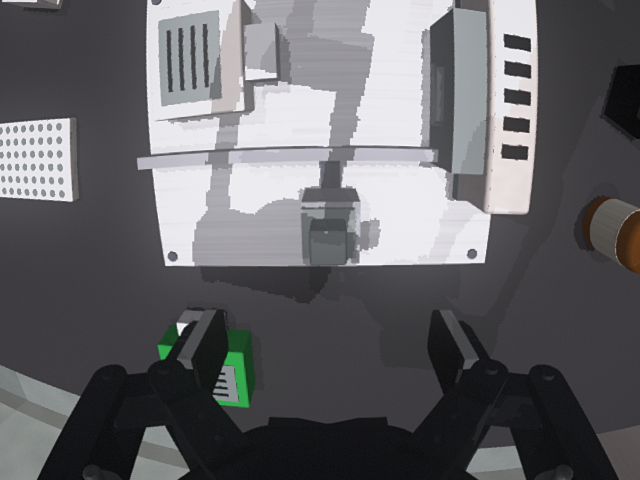

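The wedge's flange sits on the pocket, with the grip at (310–350, 220–262) matching the predicted (313–351, 231–266). The catch nose no longer shows in front of the fence at (330,150). The module is at (200,60), nose pointing right.

Next I go beside the module's -x face with the fingers part open along dock y, ready to square it to the fence.

Call:
{"op": "apply_moves", "data": {
  "steps": [-3,-2.1,0,0,-6,-4.2,0,0,-9,-6.3,0,0,-12,-8.4,0,0,-15,-10.5,0,0,-17.5,-12.2,0,0,-18.9,-13.2,0,0,-18.9,-13.2,-3,0],
  "jaw": 135
}}

```text
clock: 7.93
position: [0.4699, -0.1298, 0.1551]
ee_rot: [0.002, -0.067, 0.998, -0.002]
contact_force: [1.3, -0.1, -0.3]
width: 0.0402
gripper_force: 0.0
```

Call:
{"op": "apply_moves", "data": {
  "steps": [0,0,-4,0,0,0,-8,0,0,0,-10,0,0,0,-10,0]
}}

```text
clock: 8.27
position: [0.4651, -0.1251, 0.047]
ee_rot: [-0.006, -0.068, 0.998, 0.003]
contact_force: [-0.3, 0.2, -0.6]
width: 0.0404
gripper_force: 0.0
```

Run:
```python
from rig import *
from h import *
s=get_state(); print(s["position"],s["ee_rot"],s["width"],s["contact_force"],s["clock"])
c=calibration("top"); im=get_image("top"); cv2.imwrite("pics/t2.png",cv2.cvtColor(im,cv2.COLOR_RGB2BGR))
p=s["position"]-O+0; print("tcp dock mm",p@EX*1e3,p@EY*1e3)
# rectified map of the module's top plane (z=.052), dock axes, 1 mm/px
xs=np.arange(-140,0); ys=np.arange(-250,-90)
P=np.array([[D(x,y,42) for y in ys] for x in xs]); m=proj(c,P).astype(np.float32)
src=cv2.imread("pics/top0.png")
r=cv2.cvtColor(cv2.remap(src,m[...,0],m[...,1],cv2.INTER_CUBIC),cv2.COLOR_BGR2GRAY)
lab=((r>130)&(r<185)).astype(np.uint8); n,l,st,ce=cv2.connectedComponentsWithStats(lab)
for i in range(1,n):
    if st[i,4]>300:
        pts=np.argwhere(l==i)[:,::-1].astype(np.float32); (cy,cx),wh,an=cv2.minAreaRect(pts); print("label dock",cx-140,cy-250,wh,an)
```

```text
[ 0.46511471 -0.12511787  0.04697959] [-0.006054   -0.06757699  0.99769069  0.00315987] 0.040435711793888905 [-0.32346807  0.17710775 -0.64559695] 8.2667
tcp dock mm -151.9407698258446 -189.31887714486538
label dock -73.0 -166.5 (134.0, 151.0) 90.0
label dock -108.68874549865723 -160.72972106933594 (112.05208587646484, 39.496524810791016) 32.391395568847656
label dock -76.42372131347656 -191.32225799560547 (68.24535369873047, 48.279666900634766) 88.45184326171875
```

Call:
{"op": "apply_moves", "data": {
  "steps": [0,0,-2,0,0,0,-3.1,0,0.49,0.07,-3.1,0,0.99,0.15,-3.1,0,1.48,0.22,-3.1,0,1.98,0.29,-3.1,0,2.47,0.36,-3.1,0,2.97,0.44,-3.1,0]
}}

```text
clock: 8.98
position: [0.5004, -0.1228, 0.022]
ee_rot: [-0.0, -0.068, 0.998, -0.0]
contact_force: [-3.6, -0.8, 2.0]
width: 0.0402
gripper_force: 1.5
```

Call:
{"op": "apply_moves", "data": {
  "steps": [0.3,0.04,0,0,0.59,0.09,0,0,0.89,0.13,0,0,1.19,0.17,0,0,1.29,0.19,0,0]
}}

```text
clock: 9.4
position: [0.5137, -0.1209, 0.0213]
ee_rot: [0.0, -0.068, 0.998, -0.0]
contact_force: [-2.0, -1.0, 2.1]
width: 0.0402
gripper_force: 1.4
```

Call:
{"op": "apply_moves", "data": {
  "steps": [0.1,0.01,0,0,0.2,0.03,0,0,0.3,0.04,0,0,0.4,0.06,0,0,0.4,0.06,0,0]
}}

```text
clock: 9.82
position: [0.5148, -0.1206, 0.0212]
ee_rot: [-0.002, -0.068, 0.998, 0.0]
contact_force: [-8.1, -3.0, 5.1]
width: 0.0403
gripper_force: 3.9
```

Call:
{"op": "apply_moves", "data": {
  "steps": [-1,-0.15,0,0,-2,-0.3,0,0,-2,-0.3,4,-7,-2,-0.3,7,-14,0,-1.5,9,-21,2,-3,9,-28,4,-4.3,9,-35,6.1,-5.6,9,-42]
}}

```text
clock: 10.48
position: [0.579, -0.177, 0.1123]
ee_rot: [0.002, 0.297, 0.955, 0.0]
contact_force: [-0.1, -1.8, 0.4]
width: 0.0403
gripper_force: 0.0
```

Call:
{"op": "apply_moves", "data": {
  "steps": [0,0,0,-7,0,0,0,-14,0,0,0,-21,0,0,0,-28,0,0,0,-35,0,0,0,-42,0,0,0,-48,0,0,0,-48]
}}

```text
clock: 11.15
position: [0.578, -0.1763, 0.1112]
ee_rot: [0.0, 0.658, 0.753, 0.001]
contact_force: [0.5, -0.7, -0.2]
width: 0.0401
gripper_force: 0.0
```

Run:
```python
from rig import *
from h import *
s=get_state(); c=calibration("top"); im=get_image("top"); cv2.imwrite("pics/t3.png",cv2.cvtColor(im,cv2.COLOR_RGB2BGR))
p=s["position"]-O; q=s["ee_rot"]; T=R.from_quat([q[1],q[2],q[3],q[0]]).as_matrix()
print("tcp dock mm",p@EX*1e3,p@EY*1e3,s["position"],"close yaw",np.degrees(np.arctan2(T[1,1],T[0,1])),s["clock"],s["contact_force"])
src=cv2.imread("pics/t3.png")
xs=np.arange(-110,10,.5); ys=np.arange(-250,-90,.5)
P=np.array([[D(x,y,42) for y in ys] for x in xs]); m=proj(c,P).astype(np.float32)
r=cv2.cvtColor(cv2.remap(src,m[...,0],m[...,1],cv2.INTER_LINEAR),cv2.COLOR_BGR2GRAY)
print(r[::10,::10])
```

```text
tcp dock mm -47.70494842005179 -256.34560282784827 [ 0.57797917 -0.17629698  0.11121363] close yaw 7.656913883468248 11.15 [ 0.46145707 -0.68905641 -0.16677053]
[[174 186 190 195 197 174 116  79  93 171 159 159 156 161 231 240 240 240
  240 240 240 240 240 240 240 240 240 240 240 240 240 240]
 [171 179 183 187 183 140  84  89 156 216 160 156 158 192 239 241 239 240
  240 240 240 240 240 240 240 240 239 240 240 240 240 240]
 [162 169 175 181 156  93  80 116 186 160 157 159 161 227 237 238 237 238
  238 237 238 238 240 239 240 240 240 240 240 240 240 240]
 [147 158 167 166 130  86 102 113 135 124 130 132 131 180 188 169 188 188
  173 188 185 232 240 240 240 240 240 240 240 240 240 240]
 [126 140 152 138 105  82 106  97 179 180 180 180 231 235 237 238 233 237
  237 229 173 215 240 240 240 240 240 240 240 240 240 239]
 [102 115 131 113  87  98  84 123 182 184 184 205 238 240 240 240 239 240
  240 240 194 212 237 240 240 240 240 240 240 240 240 237]
 [101  98  99  93  86  78  72 110 123 120 151 195 197 204 201 198 200 238
  240 240 176 208 232 237 239 239 240 240 240 240 238 235]
 [100 10
[... 1553 characters left out ...]
1 231 231 233 239 240 240 240 240]
 [ 50  57 155 191 236 234 236 175 162 164 163 162 165 164 165 184 191 239
  240 240 170 219 236 235 234 236 239 240 240 239 240 240]
 [ 53  52 137 165 231 234 240 231 229 237 228 228 237 225 228 234 231 239
  240 240 164 205 217 219 218 224 235 235 234 236 234 233]
 [ 52  62  87  95 106 220 240 240 240 240 240 240 240 240 240 240 239 240
  240 240 178 105 110 112 109 118 118 111 117 120 109 117]
 [ 57 117 115 169 184 182 204 198 185 207 204 182 208 206 184 210 209 189
  213 210 195 202 214 211 215 214 210 214 212 210 211 213]
 [ 58 116 135 189 192 193 191 194 194 194 197 196 194 198 196 197 198 199
  201 201 205 219 219 219 219 219 219 218 218 217 218 218]]
```

The rectified map shows the shoulder edge straight at y≈-150 over its whole width, and the module's side at the fence. So the module is square and flush. Next I descend behind it and push along +y.

Call:
{"op": "apply_moves", "data": {
  "steps": [0,0,-4,1,0,0,-8,1,0,0,-9,1,-0.09,0.6,-9,1,-0.2,1.4,-9,1,-0.29,2,-9,1,-0.38,2.6,-9,1,-0.46,3.2,-9,1]
}}

```text
clock: 11.87
position: [0.5748, -0.1442, 0.0233]
ee_rot: [0.002, 0.651, 0.759, 0.001]
contact_force: [0.7, -2.2, 1.3]
width: 0.04
gripper_force: 1.5
```

Call:
{"op": "apply_moves", "data": {
  "steps": [-0.09,0.6,0,0,-0.17,1.2,0,0,-0.25,1.8,0,0,-0.33,2.4,0,0,-0.41,3,0,0,-0.49,3.6,0,0,-0.57,4.2,0,0,-0.6,4.4,0,0]
}}

```text
clock: 12.53
position: [0.567, -0.0992, 0.0212]
ee_rot: [-0.0, 0.651, 0.759, -0.0]
contact_force: [-0.2, -3.2, 3.0]
width: 0.0402
gripper_force: 1.5
```

Call:
{"op": "apply_moves", "data": {
  "steps": [-0.1,0.7,0,0,-0.2,1.4,0,0,-0.3,2.1,0,0,-0.4,2.8,0,0,-0.5,3.5,0,0,-0.6,4.2,0,0,-0.7,4.9,0,0,-0.75,5.3,0,0]
}}

```text
clock: 13.2
position: [0.5594, -0.0461, 0.0212]
ee_rot: [-0.0, 0.651, 0.759, -0.0]
contact_force: [-0.0, -2.0, 0.6]
width: 0.0405
gripper_force: 0.9
```

```bash
cat > chk.py <<'E'
from rig import *
from h import *
s=get_state(); c=calibration("top"); im=get_image("top")
p=s["position"]-O; print("tcp dock mm",p@EX*1e3,p@EY*1e3,s["contact_force"],s["clock"])
xs=np.arange(-110,10,.5); ys=np.arange(-150,10,.5)
P=np.array([[D(x,y,42) for y in ys] for x in xs]); m=proj(c,P).astype(np.float32)
r=cv2.cvtColor(cv2.remap(im,m[...,0],m[...,1],cv2.INTER_LINEAR),cv2.COLOR_RGB2GRAY)
print(r[::8,130::8])
E
python3 chk.py
```

```text
tcp dock mm -47.18434203942903 -124.79081285490575 [-0.01039142 -1.97240875  0.57145396] 13.2
[[182 238 245 244 242 234 221 202 210 160 184 203 206 207 210 206 186 242
  245 245 245 234 198 199]
 [184 239 245 245 245 245 210  85 104 149 187 194 198 202 204 186 180 244
  245 241 209 140 112 116]
 [175 227 244 244 245 244 155  64 103 155 182 182 189 192 192 163 157 243
  244 228 168 127 174 186]
 [172 230 233 239 241 229 110  62 114 155 166 174 177 181 174 131 159 244
  244 221 166 124 178 189]
 [146 160 190 189 181 193 131  71 112 143 154 160 167 170 148 115 224 244
  244 227 167 124 175 188]
 [209 237 245 245 245 245 185  90  99 119 131 140 150 151 118 136 240 244
  244 233 169 132 173 189]
 [214 244 245 245 245 240 165 123  96  85  89 108 124 120  94 215 244 244
  244 227 169 127 174 189]
 [197 218 206 215 224 176 155 167 153 129 110  96  95 110 181 243 244 244
  244 232 169 128 179 188]
 [183 193 194 193 191 153 162 184 195 196 181 157 144 200 238 242 238 239
  243 238 173 131 173 189]
 [183 193 189 188 177 152 173 189 196 198 190 175 146 189 205 221 217 200
  235 232 174 139 173 1
[... 1324 characters left out ...]
81 193 199 195 181 157 163 225 245 245 245 237 242 245 245 245 245
  245 230 204 152 187 208]
 [166 187 197 197 190 170 163 195 225 245 245 245 243 243 243 245 245 245
  245 237 199 152 190 208]
 [176 192 197 194 183 161 217 244 245 245 245 245 243 235 236 243 244 245
  243 225 175 137 191 207]
 [184 195 196 192 176 145 192 245 245 245 245 245 224 130 135 155 155 136
  144 136 109 102 189 207]
 [188 196 197 187 166 124 152 223 235 229 220 231 223 195 199 194 200 205
  194 191 172 133 186 207]
 [154 187 187 177 149 110 177 215 216 217 217 217 218 227 232 233 233 232
  233 232 213 153 189 209]
 [115 123 132 126 109 118 214 225 223 224 226 225 224 225 233 235 235 236
  236 231 203 144 192 209]]
```

Call:
{"op": "apply_moves", "data": {
  "steps": [-0.05,0.35,0,0,-0.1,0.7,0,0,-0.15,1.05,0,0,-0.2,1.4,0,0,-0.25,1.75,0,0,-0.29,2.1,0,0,-0.33,2.4,0,0,-0.33,2.4,0,0]
}}

```text
clock: 13.92
position: [0.5564, -0.0225, 0.0213]
ee_rot: [-0.0, 0.651, 0.759, 0.0]
contact_force: [0.5, 0.2, 0.5]
width: 0.0404
gripper_force: 0.0
```

Call:
{"op": "apply_moves", "data": {
  "steps": [-0.04,0.3,0,0,-0.08,0.6,0,0,-0.12,0.9,0,0,-0.16,1.2,0,0,-0.18,1.4,0,0,-0.2,1.5,0,0,-0.2,1.5,0,0]
}}

```text
clock: 14.5
position: [0.5548, -0.0098, 0.0215]
ee_rot: [0.001, 0.65, 0.76, -0.001]
contact_force: [-0.8, -7.1, 0.1]
width: 0.04
gripper_force: 3.5
```

Call:
{"op": "apply_moves", "data": {
  "steps": [-0.02,0.15,0,0,-0.04,0.3,0,0,-0.06,0.45,0,0,-0.06,0.45,0,0]
}}

```text
clock: 14.83
position: [0.5546, -0.0098, 0.0217]
ee_rot: [0.004, 0.65, 0.76, -0.004]
contact_force: [-0.8, -20.3, -0.1]
width: 0.0404
gripper_force: 10.4
```

It stopped firmly at y≈-88, where home was expected at about -87. I'll back off, clear the view and check numerically.

Call:
{"op": "apply_moves", "data": {
  "steps": [0.2,-1.5,0,0,0.4,-3,0,0,0.5,-4,2,0,0.6,-5,6,0,0,-7,10,0,-1.5,-10,13,0,-3,-13,14,0,-5,-16,14,0]
}}

```text
clock: 15.5
position: [0.5067, -0.1658, 0.1657]
ee_rot: [0.005, 0.65, 0.76, 0.002]
contact_force: [0.6, -1.1, -0.2]
width: 0.0405
gripper_force: 0.0
```

Call:
{"op": "apply_moves", "data": {
  "steps": [-3,-2.5,0,0,-6,-5,0,0,-9,-7.5,0,0,-12,-10,0,0,-14,-11,0,0,-14,-11,0,0]
}}

```text
clock: 16.0
position: [0.3606, -0.2747, 0.1613]
ee_rot: [-0.001, 0.653, 0.758, -0.001]
contact_force: [0.1, 0.5, 0.6]
width: 0.0401
gripper_force: 0.0
```

Run:
```python
from rig import *
from h import *
np.set_printoptions(linewidth=200)
s=get_state(); print(s["position"],s["contact_force"],s["clock"])
def rect(n,xs,ys,z,im=None,f=False):
    c=calibration(n); im=get_image(n) if im is None else im
    P=np.array([[D(x,y,z) for y in ys] for x in xs]); m=proj(c,P,f).astype(np.float32)
    return im,cv2.cvtColor(cv2.remap(im,m[...,0],m[...,1],cv2.INTER_LINEAR),cv2.COLOR_RGB2GRAY)
top,r=rect("top",np.arange(-104,8,4),np.arange(-90,12,3),42); print("top z42 cols",-90,"step3"); print(r)
cv2.imwrite("pics/t5.png",cv2.cvtColor(top,cv2.COLOR_RGB2BGR))
xs=np.arange(-100,10,.5);ys=np.arange(-120,10,.5)
_,r=rect("top",xs,ys,42,top)
lab=((r>130)&(r<185)).astype(np.uint8); n,l,st,ce=cv2.connectedComponentsWithStats(lab)
for i in range(1,n):
    if st[i,4]>1500:
        pts=np.argwhere(l==i)[:,::-1].astype(np.float32); (cy,cx),wh,an=cv2.minAreaRect(pts); print("label dock",cx/2-100,cy/2-120,np.array(wh)/2,an)
side,r=rect("side",np.arange(-104,8,4),np.arange(-90,12,3),42); print("side z42");print(r)
cv2.imwrite("pics/s5.png",cv2.cvtColor(side,cv2.COLOR_RGB2BGR))
_,r=rect("top",np.arange(-16,16,2),np.arange(-102,-70,2),12,top); print("catch");print(r)
```

```text
[ 0.36057222 -0.27469628  0.1612963 ] [0.14907529 0.48837059 0.61901551] 16.0
top z42 cols -90 step3
[[235 235 235 235 235 235 234 233 233 234 235 234 233 234 234 233 233 233 234 235 234 233 234 234 234 233 233 217 165 140 118 148 155 150]
 [236 236 236 235 235 235 234 234 234 233 233 234 233 234 233 234 234 234 234 233 234 234 234 234 233 234 234 203 154 135 113 171 183 185]
 [236 235 235 235 235 227 195 180 180 190 182 185 182 186 193 182 179 183 187 190 186 177 181 187 180 175 177 165 140 129 117 169 183 183]
 [236 235 235 234 224 202 216 201 190 190 216 218 201 188 197 222 213 197 195 216 222 205 191 198 223 218 202 198 213 210 145 169 182 184]
 [235 235 235 233 198 208 235 235 236 235 235 236 235 235 236 235 235 235 235 236 235 236 235 235 236 235 235 235 235 224 153 170 182 181]
 [236 235 235 231 191 219 235 236 234 233 232 231 232 232 233 232 232 233 233 232 231 232 233 233 233 235 235 235 235 221 154 172 181 182]
 [235 236 235 234 213 224 235 231 204 187 188 182 187 187 188 188 188 188 189 189 189 189 190 187 206 230 235 236 235 227 169 174 182 180]
 [236 235 236 234 206 212 
[... 7259 characters left out ...]
 231 229 214 198 211 231 236]
 [217 216 221 224 224 226 227 228 229 229 225 204 187 202 228 235]
 [172 164 160 163 173 183 191 202 211 219 199 171 164 195 227 235]
 [104 101 109 116 126 134 138 138 137 142 136 128 139 191 226 234]
 [124 125 132 135 135 139 140 137 134 136 139 135 146 196 224 231]
 [193 185 182 179 181 188 196 199 191 185 180 179 184 208 216 215]
 [205 204 205 204 205 206 208 208 206 205 204 205 206 208 209 208]
 [206 207 207 206 207 206 207 207 207 207 207 207 207 207 209 208]
 [208 209 208 207 206 202 202 202 201 201 202 204 207 209 210 210]
 [216 216 215 211 198 183 176 175 176 177 180 186 197 208 215 216]
 [227 225 225 211 173 140 133 136 139 135 127 126 155 198 219 224]]
```

The side view puts the module's rear edge at y≈-76 and its shoulder at y≈0, and the label is square (90°). All three match home. Last, I check the wedge and bystanders by image difference and sign off if they are unchanged.

Run:
```python
from rig import *
import cv2,numpy as np
a=cv2.imread("pics/top0.png",0).astype(int); b=cv2.imread("pics/t2.png",0).astype(int); t=cv2.imread("pics/t5.png",0).astype(int)
f=lambda p,q,x0,x1,y0,y1: (np.abs(p-q)[y0:y1,x0:x1]>40).sum()
w=f(b,t,300,332,188,222); o=dict(bottle=f(a,t,148,195,202,246),plate=f(a,t,430,502,196,246),rack=f(a,t,452,500,290,335),green=f(a,t,335,392,105,162),turq=f(a,t,380,445,342,410))
print("wedge",w,o,get_state()["clock"])
if w<15 and o["bottle"]<20 and o["plate"]<20 and o["green"]<20: print(sign_off())
```

```text
wedge 0 {'bottle': np.int64(0), 'plate': np.int64(0), 'rack': np.int64(423), 'green': np.int64(0), 'turq': np.int64(1342)} 16.1
the job is handed in; nothing more can be done
None
```

I pressed the wedge fully into the pocket and let go. I then squared the wide module to the fence and pushed it home into the socket, and handed the job in at 16.1 s. The final top image showed no change at the wedge, bottle, microplate or green look-alike. The rack and turquoise look-alike regions did differ, probably because the arm was parked over them; I didn't confirm that, though the arm's path stayed clear of both.

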